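# Click the red filter cartridge into its holder on the hydraulics bench

### The arm

A 6-joint arm with a two-finger parallel gripper is mounted at the origin on the work surface. World frame = base frame: x ahead of the robot, y to its left, z up, the work surface at z = 0. Lengths are in m, angles in rad, forces in N, time in s.
With the tool pointing down it reaches from about 0.3 to 0.85 m from the base axis. Payload 5.4 kg.
Tool frame: the origin (TCP) lies midway between the tips of the shut fingers; the grasp point (between the pads) lies 19 mm behind it; y points along the fingers, z is the direction in which the jaws open and shut, and the axes are right-handed (so a half turn about y gives the same grasp; the last joint's range is limited). The gripper opens to 85 mm and grips with 20 to 120 N. Pads are 22 mm wide; open, the fingers measure 114 mm over their backs; the gripper's body (76 mm by 85 mm) begins 54 mm behind the grasp point. The pads swing forward as they close: fully open they stand 13 mm farther back than shut.
Start: joints at [-1.468, 0.158, 1.597, -0, 1.386, -0.21], TCP at [0.177, -0.547, 0.203] pointing down, gripper open.
Joint ranges: [-2.91, 2.91], [-0.94, 2.29], [0.18, 2.7], [-1.29, 4.43], [0.17, 2.64], [-3, 3]. Speed limits (rad/s): [2.57, 2.57, 3.14, 3.14, 3.14, 3.14].

### API

Orientations are given as a unit quaternion [w, x, y, z].
In Python, from workcell import ctrl gives the robot as it stands. The module is installed in compiled form; this text tells all that it offers.
- The arm moves only by the shell command python3 -m creep 'ROWS'. ROWS is JSON, a list of rows, each a list of 3 entries, a list of its own where there are three numbers: the turn, a rotation vector about the tool's x, y, z in degrees, then the shift along the tool's x, y, z in mm, then the opening, from 0 (shut) to 1 (fully open). A call has 1 to 10 rows; each row is the pose to reach, as a shift and turn from the pose measured when the call began, along the tool's axes at that moment; what a row does not reach only later rows make up. A row lasts 1/8 s, in which the tool goes at most 62.5 mm and 10.7 degrees, less where a joint would pass 70% of its speed; a pose out of reach is approached as far as the arm can. A call with a gripper value outside its range is refused whole. The fingers move at their own pace and stop on an object; the grip force is fixed at half the most. Time passes only in rows, so rows that repeat a pose let the fingers close. It gives the time, the measured TCP pose, the force and the opening at its end, in the units of the state.
- ctrl.sense(): the state, without advancing time (a new reading comes with each control period).
- ctrl.capture(name): name is "scene" or "top"; returns a dict with "frame" (384x512x3 uint8, red, green, blue), "fx", "fy", "cx", "cy" (pixels), "distortion" ([k1, k2, p1, p2, k3] as OpenCV has them; the pictures are not rectified), "T" (4x4, takes a point from camera to world coordinates). Camera axes: x right, y down, z forward; pixel columns grow to the right and rows downward; lengths in m; the calibration is good to about 2 mm. A picture is of the moment at which its call begins. There is no depth.
- ctrl.finish_job(): hands the job in, once; it reports no verdict.
Trained networks look in the newest picture that a camera, given by its name, has taken for a name from the list of things; names that differ only in an ending like _2 or _b are one class to them, and where a whole thing is asked for, a point or a joint stands for the part that bears it (a point fixed in the world has none). Each returns a list of dicts, best first, with "score" (0 to 1); they miss things now and then, are a little off and sometimes report something else, mostly with a low value. They report only what shows in the picture. A call takes as long as a camera call. They do not tell look-alikes from the thing itself.
- ctrl.silhouettes(camera, query): "pixels" (384x512 bool, what is visible of it) and "centre" ([column, row] in pixels, amid what is visible of it).
The state is a dict: "t": time; "q": joint angles; "qvel": joint speeds; "joint_torque": joint torques, N m; "position": TCP position; "orientation": TCP orientation; "wrist_force": force on the tool from outside, world axes, zero at the start; "ft_torque": the same for the moment, N m; "finger_gap": finger opening in m.
Only numpy, scipy, OpenCV 4.12 (cv2) and the standard library are available. Lean on these libraries where they do the work, as an engineer would, in place of code of your own. Each camera call takes 0.05 s, during which the arm holds its last target. There are 200 camera calls.

### The job

Push the red filter cartridge, foot down, into the empty holder with the red rim, past the sprung ball inside, until it is fully home and clicks held, then let go of it. Guide it in rather than dropping it, and leave the blue cartridge standing where it is.

Things in the scene. Friction and masses are not known exactly. Their poses are not given: they have to be found in the camera images.
- red_mid (a point): Centre (half-way up) of the loose red cartridge: upright cylinder 40 mm wide, 130 mm tall, 0.2 kg, z up its axis. Grip its red upper 80 mm. It stands on an aluminium foot (lower 50 mm), tapered at the bottom (26 mm wide there, full width 12 mm up); a V groove runs all round the foot 38 mm above the bottom, so turn about z does not matter. A blue one of the same form stands near.
- redholder_mouth (a point): Centre of the red-rimmed fixed holder's mouth, at rim height, 78 mm over the table; z up. A funnel 76 by 72 mm (x, y) narrows over 18 mm to a pocket 50 by 46 mm, floor 68 mm below the rim. Home: cartridge's foot on the floor, its centre 3 mm below this point. A sprung ball (+y wall, 30 mm down) rubs it with about 10 N nearly to the floor. Rim 84 mm wide. Blue-rimmed twin unused.
- redholder_ball (a joint): How far the steel ball (18 mm, on a spring) of the red-rimmed holder is pushed back into its wall, in m: 0 = fully out, 0.003 to 0.006 while the cartridge's side rubs past it, below 0.0025 again when it has clicked into the groove.
- blue_mid (a point): Centre (half-way up) of the loose blue cartridge, a bystander of the same form and size as the red one (40 mm in diameter, 130 mm tall, standing upright). z points up its axis.
Not all that is in view belongs to the job. Of the things that look like the part that bears red_mid, the middle-sized one is meant.

How it is judged:
By the outcome, as a careful person would: the job done as asked, in the order asked, and still so for the second after the job is handed in, with the robot touching nothing.
It also fails if it takes over 38 s, if anything falls off the work surface, if the arm or the gripper's body presses on something with over 40 N, if the wrist force passes 120 N, or if a joint passes its speed limit or range.

## Working session

There is one attempt and no reset: what is moved stays moved. The work goes in short steps, Python scripts to look and compute and a shell command to move; the robot and the scene stay as the last step left them, time stands still between calls to the robot, and variables do not carry over. Pictures are saved under pics/ and viewed, about 8 in all and at most 12, crops included, and the job is handed in when it is done.

```bash
mkdir -p pics; cat > h.py <<'E'
import numpy as np, cv2
from workcell import ctrl
from scipy.spatial.transform import Rotation as R
def cap(n):
    c=ctrl.capture(n); c['K']=np.array([[c['fx'],0,c['cx']],[0,c['fy'],c['cy']],[0,0,1.]]); c['D']=np.array(c['distortion'],float); c['T']=np.array(c['T']); return c
def save(c,f,box=None,s=1.5):
    im=c['frame'][:,:,::-1]
    if box: im=im[box[1]:box[3],box[0]:box[2]]
    cv2.imwrite('pics/'+f,cv2.resize(im,None,fx=s,fy=s,interpolation=cv2.INTER_CUBIC))
def ray(c,p):
    u=cv2.undistortPoints(np.array([[p]],float),c['K'],c['D'])[0,0]
    return c['T'][:3,3],c['T'][:3,:3]@np.array([u[0],u[1],1])
def at(c,p,z):
    o,d=ray(c,p); return o+d*(z-o[2])/d[2]
def proj(c,P):
    P=np.atleast_2d(np.array(P,float)); Ti=np.linalg.inv(c['T'])
    return cv2.projectPoints(P,cv2.Rodrigues(Ti[:3,:3])[0],Ti[:3,3],c['K'],c['D'])[0][:,0]
def tool():
    s=ctrl.sense(); q=s['orientation']; return np.array(s['position']),R.from_quat([q[1],q[2],q[3],q[0]]),s
E
python3 - <<'E'
from h import *
np.set_printoptions(precision=3,suppress=True)
for n in('scene','top'):
    c=cap(n); save(c,n+'0.png'); print(n,c['T'],c['fx'],c['D'])
    for q in('red_mid','blue_mid','redholder_mouth','redholder_ball'):
        for d in ctrl.silhouettes(n,q)[:5]:
            ys,xs=np.where(d['pixels']); print(q,round(d['score'],2),np.round(d['centre'],1),xs.min(),xs.max(),ys.min(),ys.max(),len(xs))
p,r,s=tool(); print(p,r.as_matrix(),s['finger_gap'],s['t'])
E
```

```text
scene [[-0.632  0.615 -0.471  0.927]
 [ 0.775  0.498 -0.389  0.392]
 [-0.005 -0.611 -0.791  0.856]
 [ 0.     0.     0.     1.   ]] 444.7825219058859 [-0.05  0.    0.    0.    0.  ]
red_mid 0.78 [232.2 175.6] 225 239 160 191 391
red_mid 0.68 [250.3 135.7] 236 257 109 168 1209
red_mid 0.57 [204. 164.] 193 213 138 183 685
blue_mid 0.61 [165.1 143.1] 154 176 121 165 651
redholder_mouth 0.56 [249.6 252.8] 220 279 220 288 2551
top [[-0.021 -0.994  0.112  0.393]
 [-1.     0.019 -0.014  0.011]
 [ 0.012 -0.112 -0.994  0.828]
 [ 0.     0.     0.     1.   ]] 369.6422691685751 [-0.064  0.     0.     0.     0.   ]
red_mid 0.94 [324.9 192.5] 311 339 182 205 497
red_mid 0.64 [306.4 247.5] 288 323 233 261 848
red_mid 0.45 [288.2 205.2] 282 297 198 212 185
blue_mid 0.85 [378.9 184.2] 359 396 173 197 691
redholder_mouth 0.86 [215.9 149.9] 191 238 125 179 2170
[ 0.177 -0.547  0.203] [[-0.951 -0.     0.308]
 [-0.308  0.    -0.951]
 [-0.    -1.    -0.   ]] 0.08536260242366021 0.5
```

View pics/scene0.png

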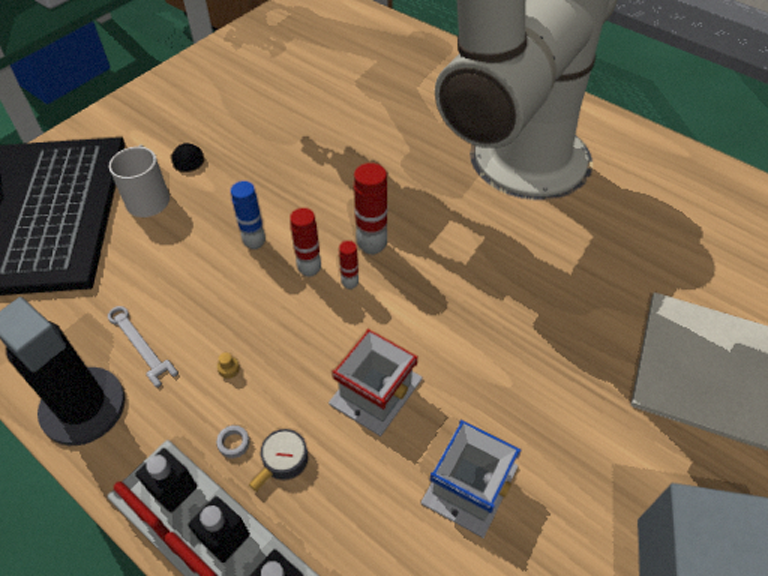

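View pics/top0.png

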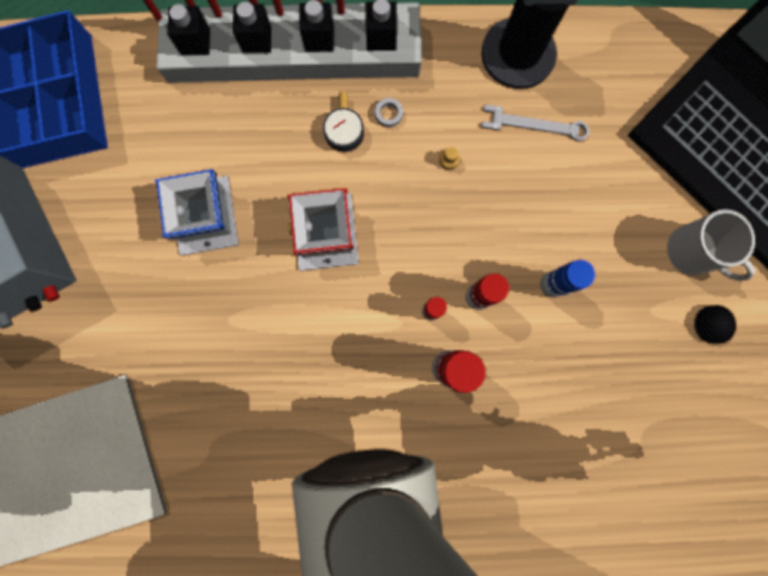

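Candidates for the red cartridge in the top view (512 px scale) are the large one at (308,248), the middle one at (325,192) and the small one at (290,205). In the scene view they are at (247,130), (203,160) and (232,176). By the description I choose the middle one. The blue cartridge is at (383,183) and the red-rimmed holder at (213,148). I'll fit poses and check with a crop.

```bash
cat > fit.py <<'E'
from h import *
from scipy.optimize import minimize
a=np.linspace(0,2*np.pi,40)
def hull(c,x,y,z0=0,H=.13,r=.02):
    P=[(x+rr*np.cos(t),y+rr*np.sin(t),z0+z) for rr,z in((.65*r,0),(r,.012*H/.13),(r,H)) for t in a]
    return cv2.convexHull((proj(c,P)).astype(np.float32))
def iou(c,m,x,y,H=.13,r=.02,z0=0):
    S=8; ys,xs=np.where(m); b=(xs.min()-15,ys.min()-15,xs.max()+15,ys.max()+15)
    big=cv2.resize(m[b[1]:b[3],b[0]:b[2]].astype(np.uint8),None,fx=S,fy=S,interpolation=cv2.INTER_NEAREST)
    h=np.zeros_like(big); cv2.fillConvexPoly(h,np.round(((hull(c,x,y,z0,H,r)-[b[0]-.5,b[1]-.5])*S)).astype(np.int32),1)
    return (h&big).sum()/(h|big).sum()
def near(n,q,p):
    ds=ctrl.silhouettes(n,q); return min(ds,key=lambda d:np.hypot(*(np.array(d['centre'])-p)))['pixels']
def fit(vs,x0):
    f=lambda v:-sum(iou(c,m,*v) for c,m in vs)
    r=minimize(f,x0,method='Nelder-Mead',options=dict(initial_simplex=np.array(x0)+np.array([[0,0],[.008,0],[0,.008]]),xatol=1e-4,fatol=1e-4))
    return r.x,-r.fun/len(vs)
def rim(c,box,z=.078):
    hsv=cv2.cvtColor(c['frame'],cv2.COLOR_RGB2HSV); m=((hsv[...,0]<8)|(hsv[...,0]>172))&(hsv[...,1]>140)&(hsv[...,2]>60)
    k=np.zeros_like(m);k[box[1]:box[3],box[0]:box[2]]=1;m&=k
    ys,xs=np.where(m); P=np.array([at(c,(x,y),z)[:2] for x,y in zip(xs,ys)])*1000
    return cv2.minAreaRect(P.astype(np.float32)),len(xs)
E
python3 - <<'E'
from fit import *
np.set_printoptions(precision=4,suppress=True)
t=cap('top'); s=cap('scene')
for q,pt,ps in(('red_mid',(325,192),(204,164)),('blue_mid',(379,184),(165,143))):
    mt,ms=near('top',q,pt),near('scene',q,ps); x0=at(t,pt,.065)[:2]
    print(q,x0,fit([(t,mt)],x0),fit([(s,ms)],x0),fit([(t,mt),(s,ms)],x0))
    if q=='red_mid':
        for H,r in((.13,.02),(.17,.026),(.1,.015)): print(H,iou(t,mt,*fit([(t,mt),(s,ms)],x0)[0],H,r))
        v=fit([(t,mt),(s,ms)],x0)[0]
        out=[]
        for c,b in((t,(280,140,410,270)),(s,(140,90,270,220))):
            im=c['frame'][:,:,::-1].copy(); im=cv2.resize(im,None,fx=3,fy=3,interpolation=cv2.INTER_CUBIC)
            cv2.polylines(im,[np.round(hull(c,*v)*3+1).astype(np.int32)],1,(0,255,0),1)
            out.append(im[b[1]*3:b[3]*3,b[0]*3:b[2]*3])
        cv2.imwrite('pics/crop1.png',np.hstack(out))
print(rim(t,(185,115,245,185)),rim(s,(215,210,285,280)))
E
```

```text
red_mid [ 0.4754 -0.1407] (array([ 0.4694, -0.136 ]), np.float64(0.9301061351281388)) (array([ 0.4706, -0.1381]), np.float64(0.9514355962855343)) (array([ 0.4704, -0.1376]), np.float64(0.9304892389700019))
0.13 0.9152874936017744
0.17 0.5056332102286009
0.1 0.5800357495069034
blue_mid [ 0.4901 -0.256 ] (array([ 0.4853, -0.2478]), np.float64(0.9219113413932066)) (array([ 0.487 , -0.2507]), np.float64(0.9276302028864254)) (array([ 0.4863, -0.2498]), np.float64(0.9099272718934189))
(((572.3148193359375, 90.26993560791016), (85.5622787475586, 81.80047607421875), 4.73548698425293), 140) (((578.7966918945312, 92.68970489501953), (91.85013580322266, 86.4483413696289), 5.879751205444336), 325)
```

View pics/crop1.png

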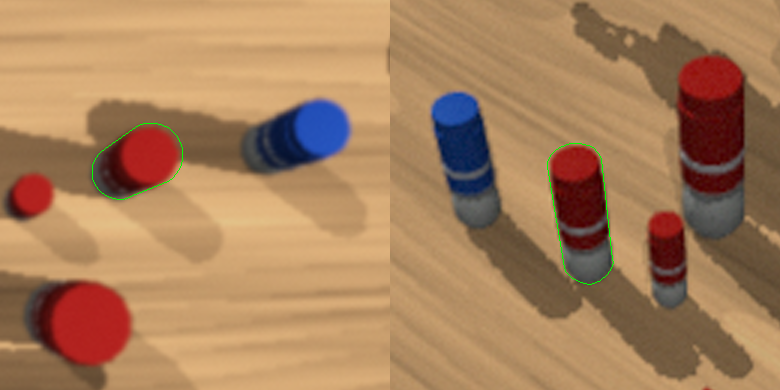

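The middle cartridge fits the model (40 × 130 mm) with IoU 0.92. The wrong sizes score only about 0.5, so the choice is confirmed. It stands at about (0.470, -0.138). Next I refine the holder and check the neighbours for finger clearance.

```bash
cat >> fit.py <<'E'
def redmask(c,box):
    hsv=cv2.cvtColor(c['frame'],cv2.COLOR_RGB2HSV); m=((hsv[...,0]<8)|(hsv[...,0]>172))&(hsv[...,1]>120)&(hsv[...,2]>50)
    k=np.zeros_like(m);k[box[1]:box[3],box[0]:box[2]]=1;m&=k
    ys,xs=np.where(m); o=np.zeros(m.shape,np.uint8); cv2.fillConvexPoly(o,cv2.convexHull(np.c_[xs,ys].astype(np.int32)),1); return o
def rect(x,y,yaw,w,h,z):
    c,s=np.cos(yaw),np.sin(yaw); return [(x+c*a*w/2-s*b*h/2,y+s*a*w/2+c*b*h/2,z) for a,b in((-1,-1),(1,-1),(1,1),(-1,1))]
def iouH(c,m,x,y,yaw,t):
    S=8; ys,xs=np.where(m); b=(xs.min()-8,ys.min()-8,xs.max()+8,ys.max()+8)
    big=cv2.resize(m[b[1]:b[3],b[0]:b[2]],None,fx=S,fy=S,interpolation=cv2.INTER_NEAREST)
    P=cv2.convexHull(proj(c,rect(x,y,yaw,.084,.080,.078)+rect(x,y,yaw,.084,.080,.078-t)).astype(np.float32))
    h=np.zeros_like(big); cv2.fillConvexPoly(h,np.round((P-[b[0]-.5,b[1]-.5])*S).astype(np.int32),1)
    return (h&big).sum()/(h|big).sum()
def fitH(vs,x0=(.575,.091,.09,.006)):
    r=minimize(lambda v:-sum(iouH(c,m,*v) for c,m in vs)+(10*abs(v[3]) if v[3]<0 else 0),x0,method='Nelder-Mead',options=dict(initial_simplex=np.array(x0)+np.vstack([np.zeros(4),np.diag([.005,.005,.06,.004])]),xatol=1e-4,fatol=1e-4))
    return r.x,-r.fun/len(vs)
E
python3 - <<'E'
from fit import *
np.set_printoptions(precision=4,suppress=True)
t=cap('top'); s=cap('scene')
mt,ms=redmask(t,(185,115,245,185)),redmask(s,(215,210,285,280))
for vs in([(t,mt)],[(s,ms)],[(t,mt),(s,ms)]): v,f=fitH(vs); print(v,np.degrees(v[2]),f)
out=[]
for c,b in((t,(180,115,250,185)),(s,(215,215,285,285))):
    im=cv2.resize(c['frame'][:,:,::-1],None,fx=5,fy=5,interpolation=cv2.INTER_CUBIC)
    for w,h,z,col in((.084,.08,.078,(0,255,0)),(.076,.072,.078,(0,255,0)),(.05,.046,.06,(255,255,0))):
        cv2.polylines(im,[np.round(proj(c,rect(*v[:3],w,h,z))*5+2).astype(np.int32)],1,col,1)
    out.append(im[b[1]*5:b[3]*5,b[0]*5:b[2]*5])
cv2.imwrite('pics/hold.png',np.hstack(out))
print('small top',at(t,(290.5,205),.095),'big top',at(t,(308.5,248),.18))
E
```

```text
[0.5731 0.0909 0.0847 0.0107] 4.851078632837704 0.9521482080251149
[0.5742 0.0891 0.0951 0.0218] 5.447209110824971 0.9723634795421466
[0.5743 0.09   0.0845 0.021 ] 4.843751830834072 0.9585782435949137
small top [ 0.4475 -0.0646  0.095 ] big top [ 0.3655 -0.085   0.18  ]
```

View pics/hold.png

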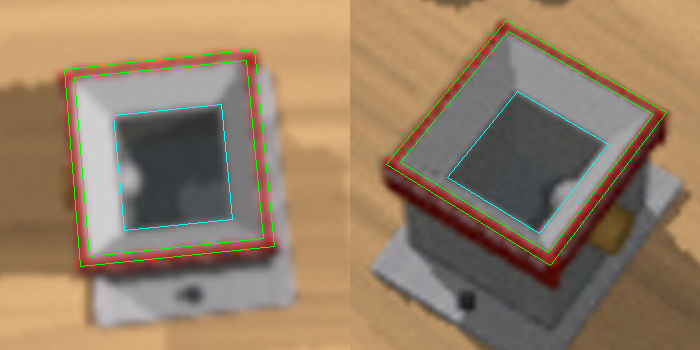

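The overlay fits the rim in both views. The ball shows on the +y wall (top-crop pixel (130,178)). The holder is at (0.574, 0.090) with yaw 4.85°. The small red cartridge is about 77 mm from the target, so I'll go in with the fingers part open and the jaws along the holder's y.

```bash
cat > go.py <<'E'
import sys
from h import *
def go(x,y,z,ang=-85.15):
    p,r,s=tool(); M=r.as_matrix(); d=M.T@(np.array([x,y,z])-p)*1000
    a=np.radians(ang); Z=np.array([np.cos(a),np.sin(a),0]); Y=np.array([0,0,-1.]); T=np.c_[np.cross(Y,Z),Y,Z]
    print('t',round(s['t'],2),'p',p.round(4),'gap',round(s['finger_gap'],4),'F',np.round(s['wrist_force'],1),'shift',d.round(1),'turn',np.degrees((r.inv()*R.from_matrix(T)).as_rotvec()).round(2))
if __name__=='__main__': go(*map(float,sys.argv[1:]))
E
python3 go.py .4704 -.1376 .19
```

```text
t 0.9 p [ 0.1769 -0.5471  0.2026] gap 0.085 F [ 0.7  0.2 -0.6] shift [-405.3   12.6 -299.3] turn [-0.   13.07 -0.  ]
```

```bash
python3 -m creep '[[[0,1.5,0],[-40,0,-30],0.75],[[0,3,0],[-80,0,-60],0.75],[[0,4.5,0],[-122,0,-90],0.75],[[0,6,0],[-163,0,-120],0.75],[[0,7.5,0],[-204,0,-150],0.75],[[0,9,0],[-245,0,-180],0.75],[[0,10.5,0],[-286,3,-210],0.75],[[0,12,0],[-326,6,-241],0.75],[[0,13,0],[-366,9,-270],0.75],[[0,13.1,0],[-405.3,12.6,-299.3],0.75]]'; python3 go.py .4704 -.1376 .088
python3 - <<'E'
from h import *
a,b=cap('top'),cap('scene')
cv2.imwrite('pics/above.png',np.hstack([cv2.resize(c['frame'][y:y+150,x:x+150,::-1],None,fx=2.6,fy=2.6) for c,x,y in((a,250,120),(b,130,60))]))
E
```

```text
t: 2.15
position: [0.4714, -0.1362, 0.1902]
orientation: [-0.03, 0.029, -0.706, 0.707]
wrist_force: [0.7, -1.1, 0.8]
finger_gap: 0.0641
t 2.15 p [ 0.4714 -0.1362  0.1902] gap 0.0641 F [ 0.7 -1.1  0.8] shift [  1.2 102.2   1.2] turn [-0.03 -0.03 -0.04]
```

View pics/above.png

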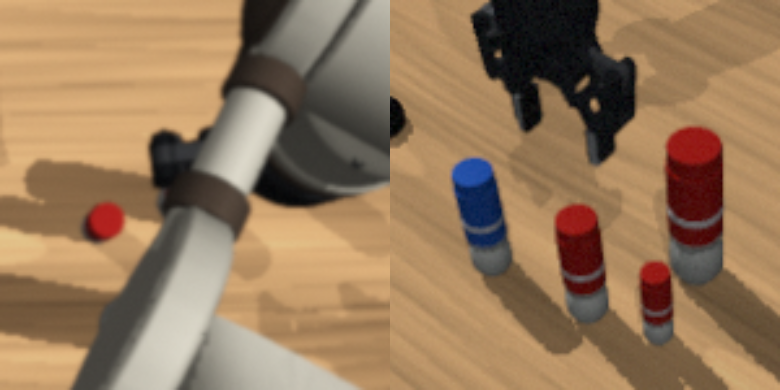

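The scene crop shows the open fingers ((525,115) and (598,150)) above and in line with the middle red cartridge at (580,215), with blue and small red clear of them. Now I descend and grip.

```bash
python3 -m creep '[[[0,0,0],[1,15,1],0.75],[[0,0,0],[1.2,35,1.2],0.75],[[0,0,0],[1.2,55,1.2],0.75],[[0,0,0],[1.2,75,1.2],0.75],[[0,0,0],[1.2,90,1.2],0.75],[[0,0,0],[1.2,102,1.2],0.75],[[0,0,0],[1.2,102,1.2],0.75]]'; python3 go.py .4704 -.1376 .088
```

```text
t: 3.12
position: [0.4701, -0.135, 0.0867]
orientation: [0.031, -0.032, 0.707, -0.705]
wrist_force: [0.5, -0.0, 0.6]
finger_gap: 0.064
t 3.12 p [ 0.4701 -0.135   0.0867] gap 0.064 F [ 0.5 -0.   0.6] shift [-0.1 -1.3  2.7] turn [0.15 0.24 0.07]
```

```bash
python3 -m creep '[[[0,0,0],[0,0,0],0.3],[[0,0,0],[0,0,0],0.3],[[0,0,0],[0,0,0],0.2],[[0,0,0],[0,0,0],0.2],[[0,0,0],[0,0,0],0.2]]'; python3 go.py .4704 -.1376 .18
python3 - <<'E'
from h import *
b=cap('scene'); save(b,'grip.png',(130,60,280,210),3)
E
```

```text
t: 3.75
position: [0.4709, -0.1355, 0.0877]
orientation: [0.032, -0.031, 0.707, -0.706]
wrist_force: [0.2, 0.5, 5.2]
finger_gap: 0.0353
t 3.75 p [ 0.4709 -0.1355  0.0877] gap 0.0353 F [0.2 0.5 5.2] shift [  0.6 -92.3   2. ] turn [ 0.08  0.25 -0.03]
```

View pics/grip.png

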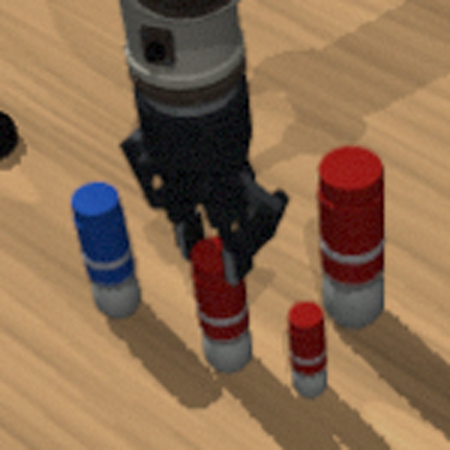

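The grip looks centred in the crop: fingers at (187,237) and (238,262), on either side of the cartridge. The gap reads 35.3 mm, less than the 40 mm diameter. I'll lift slightly and check that it holds and hangs straight.

```bash
python3 -m creep '[[[0,0,0],[0,-5,0],0.2],[[0,0,0],[0,-20,0],0.2],[[0,0,0],[0,-40,0],0.2],[[0,0,0],[0,-60,0],0.2],[[0,0,0],[0,-80,0],0.2],[[0,0,0],[0,-100,0],0.2],[[0,0,0],[0,-100,0],0.2]]'; python3 go.py .5743 .090 .19
python3 - <<'E'
from fit import *
b=cap('scene'); p,r,s=tool()
im=cv2.resize(b['frame'][:,:,::-1],None,fx=3,fy=3,interpolation=cv2.INTER_CUBIC)
cv2.polylines(im,[np.round(hull(b,p[0],p[1],p[2]-.0877)*3+1).astype(np.int32)],1,(0,255,0),1)
cv2.imwrite('pics/lift.png',im[30*3:200*3,110*3:280*3])
E
```

```text
t: 4.68
position: [0.4719, -0.1362, 0.1898]
orientation: [-0.033, 0.03, -0.706, 0.707]
wrist_force: [1.4, 0.8, -2.8]
finger_gap: 0.0357
t 4.67 p [ 0.4719 -0.1362  0.1898] gap 0.0357 F [ 1.4  0.8 -2.8] shift [-1.221e+02  1.000e-01 -2.162e+02] turn [-0.05  0.25 -0.22]
```

View pics/lift.png

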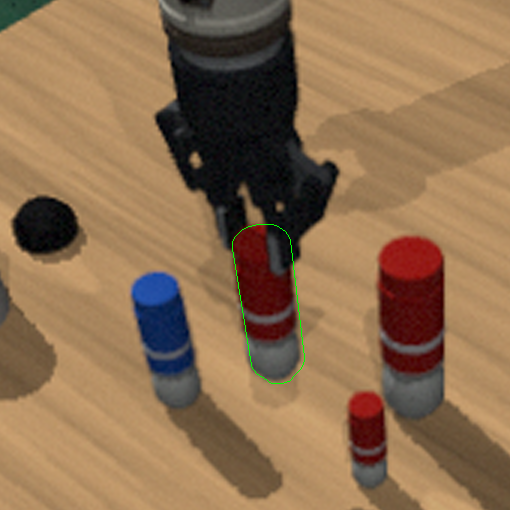

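It is held and hangs upright, and the model outline agrees within about 2 mm. The pick offset is TCP = cartridge bottom + 0.088. I carry it to above the holder.

```bash
python3 -m creep '[[[0,0,0],[-8,-5,-15],0.2],[[0,0,0],[-25,-8,-45],0.2],[[0,0,0],[-45,-10,-80],0.2],[[0,0,0],[-65,-10,-115],0.2],[[0,0,0],[-85,-10,-150],0.2],[[0,0,0],[-105,-10,-185],0.2],[[0,0.2,0],[-117,-10,-206],0.2],[[0,0.25,0],[-122,-8,-216],0.2],[[0,0.25,0],[-122,-5,-216],0.2],[[0,0.25,0],[-122,-5,-216],0.2]]'; python3 go.py .5743 .090 .166
python3 - <<'E'
from fit import *
np.set_printoptions(precision=4,suppress=True)
p,r,s=tool(); out=[]
for n,b in(('scene',(190,140,340,300)),('top',(150,70,300,230))):
    c=cap(n); im=cv2.resize(c['frame'][:,:,::-1],None,fx=2.5,fy=2.5,interpolation=cv2.INTER_CUBIC)
    cv2.polylines(im,[np.round(hull(c,p[0],p[1],p[2]-.0877)*2.5+1).astype(np.int32)],1,(0,255,0),1)
    cv2.polylines(im,[np.round(proj(c,rect(.5743,.09,.0845,.084,.08,.078))*2.5+1).astype(np.int32)],1,(255,255,0),1)
    out.append(im[int(b[1]*2.5):int(b[3]*2.5),int(b[0]*2.5):int(b[2]*2.5)])
    for d in ctrl.silhouettes(n,'red_mid')[:4]: print(n,d['score'],d['centre'],proj(c,[p+[0,0,.065-.0877]]))
cv2.imwrite('pics/over.png',np.hstack(out))
E
```

```text
t: 5.98
position: [0.5727, 0.0896, 0.1929]
orientation: [0.03, -0.03, 0.707, -0.706]
wrist_force: [-0.5, 0.1, -2.7]
finger_gap: 0.0358
t 5.97 p [0.5727 0.0896 0.1929] gap 0.0358 F [-0.5  0.1 -2.7] shift [-1.6 26.9 -0.2] turn [ 0.03 -0.04  0.  ]
scene 0.78 [247.4, 214.9] [[249.8774 215.9711]]
top 0.94 [306.1, 245.7] [[208.0439 134.9733]]
top 0.78 [287.5, 204.3] [[208.0439 134.9733]]
top 0.59 [220.8, 141.3] [[208.0439 134.9733]]
```

View pics/over.png

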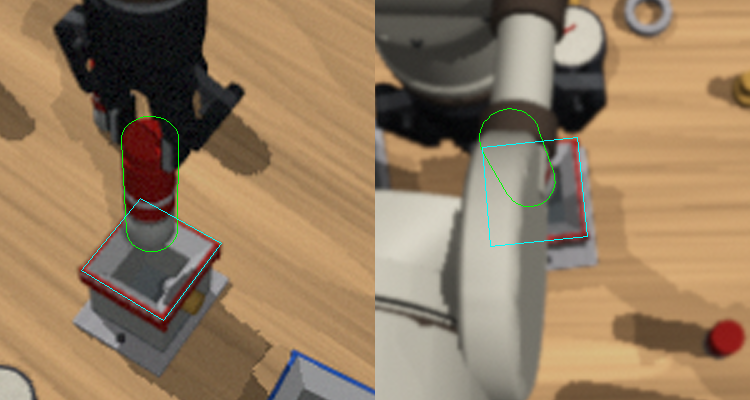

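The cartridge hangs over the mouth, with its foot at (150,235) inside the outlined rim in the scene crop. I lower it through the funnel to just above the ball.

```bash
python3 -m creep '[[[0,0,0],[-1,6,0],0.2],[[0,0,0],[-1.6,14,0],0.2],[[0,0,0],[-1.6,22,0],0.2],[[0,0,0],[-1.6,30,0],0.2],[[0,0,0],[-1.6,37,0],0.2],[[0,0,0],[-1.6,43,0],0.2],[[0,0,0],[-1.6,48,0],0.2],[[0,0,0],[-1.6,50,0],0.2]]'; python3 go.py .5743 .090 .098
```

```text
t: 7.18
position: [0.5749, 0.0897, 0.1435]
orientation: [0.03, -0.029, 0.707, -0.706]
wrist_force: [0.5, -0.2, -1.7]
finger_gap: 0.0357
t 7.17 p [0.5749 0.0897 0.1435] gap 0.0357 F [ 0.5 -0.2 -1.7] shift [ 0.7 45.5 -0.3] turn [ 0.03 -0.07 -0.08]
```

No side contact: the foot is 22 mm below the rim and the force is about 0. Now past the ball.

```bash
python3 -m creep '[[[0,0,0],[0.5,4,0],0.2],[[0,0,0],[0.7,8,0],0.2],[[0,0,0],[0.7,12,0],0.2],[[0,0,0],[0.7,16,0],0.2]]'; python3 go.py .5743 .090 .098
```

```text
t: 7.68
position: [0.5754, 0.089, 0.1286]
orientation: [-0.031, 0.028, -0.706, 0.707]
wrist_force: [-0.2, -2.4, 4.2]
finger_gap: 0.0354
t 7.67 p [0.5754 0.089  0.1286] gap 0.0354 F [-0.2 -2.4  4.2] shift [ 1.2 30.6 -1.1] turn [-0.06 -0.06 -0.23]
```

```bash
python3 -m creep '[[[0,0,0],[0.8,4,-0.5],0.2],[[0,0,0],[1,8,-0.8],0.2],[[0,0,0],[1,12,-0.8],0.2],[[0,0,0],[1,16,-0.8],0.2]]'; python3 go.py .5743 .090 .098
```

```text
t: 8.18
position: [0.5745, 0.0893, 0.1123]
orientation: [-0.031, 0.028, -0.706, 0.707]
wrist_force: [0.8, -3.6, 1.3]
finger_gap: 0.0356
t 8.18 p [0.5745 0.0893 0.1123] gap 0.0356 F [ 0.8 -3.6  1.3] shift [ 0.2 14.3 -0.8] turn [-0.1  -0.06 -0.24]
```

```bash
python3 -m creep '[[[0,0,0],[0,3,-0.4],0.2],[[0,0,0],[0,6,-0.6],0.2],[[0,0,0],[0,9,-0.6],0.2],[[0,0,0],[0,11,-0.6],0.2]]'; python3 go.py .5743 .090 .098
```

```text
t: 8.68
position: [0.5737, 0.09, 0.1]
orientation: [-0.03, 0.029, -0.706, 0.707]
wrist_force: [0.6, -3.1, -2.4]
finger_gap: 0.0351
t 8.68 p [0.5737 0.09   0.1   ] gap 0.0351 F [ 0.6 -3.1 -2.4] shift [-0.6  2.   0.1] turn [-0.08 -0.07 -0.13]
```

```bash
python3 -m creep '[[[0,0,0],[0,2,0],0.2],[[0,0,0],[0,3.5,0],0.2],[[0,0,0],[0,4.5,0],0.2]]'; python3 go.py .5743 .090 .098
```

```text
t: 9.05
position: [0.5753, 0.0903, 0.0978]
orientation: [-0.032, 0.027, -0.706, 0.707]
wrist_force: [-0.3, -1.8, 9.8]
finger_gap: 0.0353
t 9.05 p [0.5753 0.0903 0.0978] gap 0.0353 F [-0.3 -1.8  9.8] shift [ 1.  -0.2  0.2] turn [-0.06 -0.06 -0.34]
```

```bash
python3 -m creep '[[[0,0,0],[0.5,1.5,0],0.2],[[0,0,0],[0.5,3,0],0.2],[[0,0,0],[0.5,4,0],0.2]]'; python3 go.py .5743 .090 .098
```

```text
t: 9.43
position: [0.5775, 0.0905, 0.0977]
orientation: [-0.034, 0.025, -0.706, 0.707]
wrist_force: [-2.6, -2.8, 19.3]
finger_gap: 0.0354
t 9.43 p [0.5775 0.0905 0.0977] gap 0.0354 F [-2.6 -2.8 19.3] shift [ 3.2 -0.3  0.2] turn [-0.08 -0.06 -0.68]
```

z stays at 0.0977 while the force rises to 19 N, which is exactly the height predicted for the floor. I ease the load, check by camera, and then release.

```bash
python3 -m creep '[[[0,0,0.3],[1,0,0],0.2],[[0,0,0.6],[3,0,0],0.2],[[0,0,0.6],[3,0.5,0],0.2]]'; python3 go.py .5743 .090 .098
cat > chk.py <<'E'
from fit import *
import sys
np.set_printoptions(precision=4,suppress=True)
c=cap('scene'); im=cv2.resize(c['frame'][:,:,::-1],None,fx=3,fy=3,interpolation=cv2.INTER_CUBIC)
cv2.polylines(im,[np.round(hull(c,.5743,.0885,.01)*3+1).astype(np.int32)],1,(0,255,0),1)
cv2.polylines(im,[np.round(proj(c,rect(.5743,.09,.0845,.084,.08,.078))*3+1).astype(np.int32)],1,(255,255,0),1)
cv2.imwrite('pics/'+sys.argv[1],im[150*3:300*3,180*3:340*3])
for q in('red_mid','redholder_ball'):
    for d in ctrl.silhouettes('scene',q)[:4]: print(q,round(d['score'],2),np.round(d['centre'],1),int(d['pixels'].sum()))
E
python3 chk.py home.png
```

```text
t: 9.8
position: [0.5748, 0.0904, 0.0979]
orientation: [-0.038, 0.021, -0.706, 0.706]
wrist_force: [-0.4, -2.9, 6.2]
finger_gap: 0.0353
t 9.8 p [0.5748 0.0904 0.0979] gap 0.0353 F [-0.4 -2.9  6.2] shift [ 0.6 -0.1  0.4] turn [-0.07 -0.05 -1.35]
red_mid 0.89 [247.5 240.2] 566
redholder_ball 0.57 [163.8 142.9] 644
```

View pics/home.png

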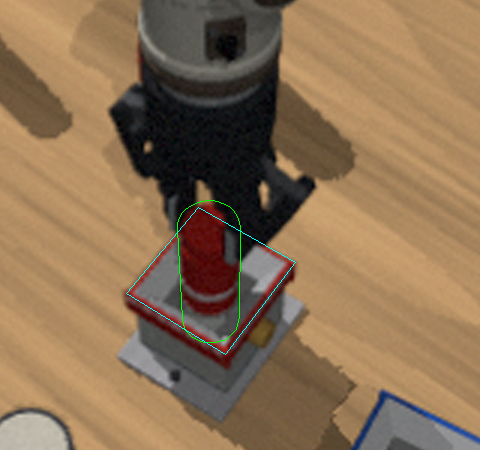

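The model outline at home height matches the visible cartridge top at (205,203). My tilt correction had the wrong sign (residual -1.35°), so I fix that and then open the fingers.

```bash
python3 -m creep '[[[0,0,-0.7],[0,0.5,0],0.2],[[0,0,-1.3],[0,1,0],0.2],[[0,0,-1.3],[0.5,1,0],0.2]]'; python3 go.py .5743 .090 .098
```

```text
t: 10.32
position: [0.5757, 0.0905, 0.0978]
orientation: [-0.031, 0.028, -0.706, 0.707]
wrist_force: [1.5, -2.3, 6.1]
finger_gap: 0.0355
t 10.32 p [0.5757 0.0905 0.0978] gap 0.0355 F [ 1.5 -2.3  6.1] shift [ 1.5 -0.2  0.3] turn [-0.06 -0.07 -0.18]
```

```bash
python3 -m creep '[[[0,0,0],[0,0,0],0.55],[[0,0,0],[0,0,0],0.7],[[0,0,0],[0,0,0],0.8],[[0,0,0],[0,0,0],0.8],[[0,0,0],[0,0,0],0.8]]'; python3 go.py .5743 .090 .22
```

```text
t: 10.95
position: [0.5756, 0.0905, 0.0977]
orientation: [-0.031, 0.028, -0.706, 0.707]
wrist_force: [-0.4, -0.7, 0.0]
finger_gap: 0.0685
t 10.95 p [0.5756 0.0905 0.0977] gap 0.0685 F [-0.4 -0.7  0. ] shift [   1.  -122.3    0.5] turn [-0.05 -0.07 -0.17]
```

```bash
python3 -m creep '[[[0,0,0],[0,-8,0],0.8],[[0,0,0],[0,-25,0],0.8],[[0,0,0],[0,-50,0],0.8],[[0,0,0],[0,-80,0],0.8],[[0,0,0],[0,-110,0],0.8],[[0,0,0],[20,-130,0],0.8],[[0,0,0],[60,-130,0],0.8],[[0,0,0],[100,-130,0],0.8],[[0,0,0],[130,-130,0],0.8],[[0,0,0],[130,-130,0],0.8]]'; python3 chk.py final.png
python3 - <<'E'
from fit import *
np.set_printoptions(precision=4,suppress=True)
c=cap('scene'); m=near('scene','blue_mid',(165,143)); print('blue',fit([(c,m)],(.487,-.2507)))
hsv=cv2.cvtColor(c['frame'],cv2.COLOR_RGB2HSV)
m=near('scene','red_mid',(247,240)); ys,xs=np.where(m); print('red rows',ys.min(),ys.max(),xs.min(),xs.max())
for z in(.005,.010,.015,.02): h=hull(c,.5743,.0885,z)[:,0]; print(z,h.min(0),h.max(0))
E
```

```text
t: 12.2
position: [0.445, 0.0798, 0.2288]
orientation: [-0.031, 0.028, -0.706, 0.707]
wrist_force: [0.1, -0.4, 0.3]
finger_gap: 0.0682
red_mid 0.96 [248.9 135.7] 1219
red_mid 0.75 [246.7 237.8] 708
red_mid 0.67 [230.7 177.1] 365
blue (array([ 0.4876, -0.2487]), np.float64(0.9094286847433569))
red rows 218 259 238 258
0.005 [238.7416 217.8509] [259.5151 264.8858]
0.01 [238.6586 216.4107] [259.5293 263.7563]
0.015 [238.5749 214.9572] [259.5437 262.617 ]
0.02 [238.4905 213.4902] [259.5583 261.4677]
```

View pics/final.png

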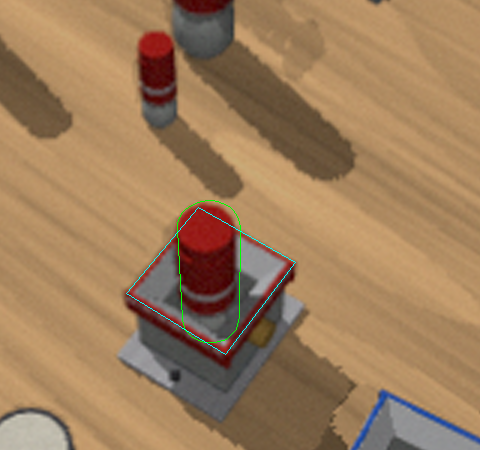

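The cartridge stands in the holder with its top at scene row 218. The home model puts that at 216 and one 10 mm too high would be at 213, so it stayed seated after release. Blue is unmoved within measurement error and the robot is clear.

```bash
python3 -c "
from workcell import ctrl
print(ctrl.finish_job())"
```

```text
the job is handed in; nothing more can be done
None
```

The red cartridge is in the red-rimmed holder, seated on the floor, and released. The job was handed in at about 12.4 s of the 38 s limit. I found no direct reading of the ball joint, so the click itself is inferred.

**What I did:** I chose the middle-sized of the three red cartridges (its outline fits a 40 × 130 mm model with IoU 0.92, against 0.5–0.6 for the other two sizes tried). I gripped it by its red upper part, guided it through the funnel and past the ball, and pressed it onto the floor. Then I opened the fingers and backed away.

**Checks that agreed:**
- **Ball contact:** while rubbing past the ball, I read a side force of 2–4 N away from it.
- **Fully home:** the tool stopped at z = 0.0977, the height predicted for home, while the force rose to 19 N. At that height the ball (30 mm below the rim) lines up with the groove.
- **After release:** the picture shows the cartridge's top within about 2 pixels of the home model, on the low side, so opening the fingers did not lift it.
- **Blue cartridge:** it refits within 2 mm of where it was, which is within the measurement error.
- **Robot clear:** the tool ended about 13 cm back from the holder and 0.23 m up, with wrist force near zero.

**Checks that disagreed or failed:**
- **Finger gap:** it read 35 mm on the 40 mm cartridge, though the grip held straight throughout.
- **Tilt:** one small tilt correction at the floor had the wrong sign (1.35° off). I reversed it before releasing.
- **Ball detector:** it returned a false match near the blue cartridge.

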